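Unlock the lens carriage and slide it to its end stop

TASK

On the optics rail, press the red lock button on the blue lens carriage and keep it pressed while you slide the carriage all the way to the orange end stop by the white screen; then let go, so that the button springs up and locks the carriage there, and move clear. Nothing needs to be grasped: do not touch or lift the lens, never force the carriage along with the lock on, and leave everything else on the bench where it is.

Things in the scene. Friction and masses are not known exactly. Their poses are not given: they have to be found in the camera images.
- rail: Optics rail fixed to the bench, 540 mm long along its own y axis, 56 mm wide, top of the aluminium profile 22 mm above the bench. Origin: centre of its underside. Its +y end has the orange end stop (42 mm high, inner face at y = +185 mm, with a thin rubber bumper) and beyond it the white screen (90 mm wide, top 93 mm above the bench, at y = +255 mm); its -y end has a black stop (42 mm high) and a black lamp (top 76 mm high). The carriage slides along the rail's y axis.
- carriage (a joint): Position of the blue carriage along the rail (m): 0 at the black stop by the lamp, grows towards the rail's +y, 0.24 against the orange end stop. The carriage is 120 mm long along the rail, 66 mm wide, its deck 44 mm above the bench; it starts anywhere from 0 to 0.06. Unlocked it slides with 1 N of friction: a fingertip pressing the button drags it along. Locked, it resists some 30 N, with 1 to 2 mm of play: the lock catches in a rack with notches every 8 mm, one at 0.24.
- button (a joint): Travel of the red lock button (m): 0 up (locked), 0.005 fully down. Spring: 3.5 N to start, 5.75 N fully down. The lock is free once the button is about 3 mm down; let up on the way, it springs back and catches in the next notch.
- button_top (a point): Centre of the flat top of the red round lock button, 36 mm across, 55 mm above the bench when up, standing 6.5 mm proud of its black collar (48 mm across). It rides on the carriage, 32 mm from the carriage's middle towards the orange stop. Pressed straight down.
- carriage_mid (a point): Middle of the carriage's deck, 44 mm above the bench.
- lens: Round lens in a yellow frame, 45 mm wide across the rail, 10 mm thick along it, standing loosely in a socket on the carriage (it would lift out), top about 102 mm above the bench, 77 mm from the button on the lamp side. Origin: middle of its foot, 51 mm above the bench. Not to be touched.
- tape: Roll of beige tape lying flat, 60 mm across, 19 mm high, loose beside the rail; origin: centre of its underside; leave alone.
- weight: Brass cylinder, 36 mm across, 35 mm high, loose beside the rail; origin: centre of its underside; leave alone.
- lens_case: Small wooden case, 55 x 55 x 28 mm, loose beside the rail; origin: centre of its underside; leave alone.
- bottle: Clear bottle with red cap, 66 mm across, 190 mm high, loose on the bench; origin: centre of its underside; leave alone.
- phone: Black phone lying flat, 148 x 71 x 9 mm, loose on the bench; origin: centre of its underside; leave alone.
- beaker: Glass beaker, 68 mm across, 85 mm high, loose on the bench; origin: centre of its underside; leave alone.
- screwdriver: Screwdriver lying loose on the bench, about 150 mm long; leave alone.
- fin: Loose blue plastic sheet, 120 x 90 x 5 mm, loose on the bench; origin: centre of its underside; leave alone.

How it is judged:
By the outcome, as a careful person would: the job done as asked, in the order asked, and still so for the second after the job is handed in, with the robot touching nothing.
It also fails if it takes over 38 s, if anything falls off the work surface, if the arm or the gripper's body presses on something with over 40 N, if the wrist force passes 120 N, or if a joint passes its speed limit or range.

ROBOT

A 6-joint arm with a two-finger parallel gripper is mounted at the origin on the work surface. World frame = base frame: x ahead of the robot, y to its left, z up, the work surface at z = 0. Lengths are in m, angles in degrees, forces in N, time in s.
With the tool pointing down it reaches from about 0.3 to 0.75 m from the base axis. Payload 8.5 kg.
Tool frame: the origin (TCP) lies at the very end of the fingers, on their centre line; the grasp point (between the pads) lies 19 mm behind it; z points along the fingers, y is the line along which they close (so a half turn about z gives the same grasp; the last joint's range is limited). The gripper opens to 85 mm and grips with 20 to 120 N. Pads are 22 mm wide; open, the fingers measure 114 mm over their backs; the gripper's body (76 mm by 85 mm) begins 54 mm behind the grasp point. The pads swing forward as they close: fully open they stand 13 mm farther back than shut.
Start: joints at [-80.289, 21.807, 74.336, -0, 83.858, -12.336], TCP at [0.206, -0.51, 0.231] pointing down, gripper open.
Joint ranges: [-178.18, 178.18], [-50.72, 133.34], [12.68, 142.11], [-81.47, 261.47], [9.98, 163.14], [-165.26, 165.26]. Speed limits (degrees/s): [136.94, 136.94, 180, 180, 180, 180].

INTERFACE

Orientations are given as a 3x3 rotation matrix whose columns are the frame's x, y, z axes.
In Python, from rig import env, optics, spotter gives the robot as it stands.
- The arm moves only by the shell command python3 -m crank 'ROWS' [FORCE]. ROWS is JSON, one flat list of numbers, 5 for each row, row after row: the finger opening in cm, from 0 to 8.54, then the shift along the tool's x, y, z in cm, then the turn about the tool's z in rad. A call has exactly 8 rows; each row shifts and turns the commanded pose from where the row before left it, along the tool's axes as they then stand; what a row does not reach is not made up. A row lasts 1/12 s, in which the tool goes at most 41.7 mm and 7.16 degrees, less where a joint would pass 70% of its speed; a pose out of reach is approached as far as the arm can. A call is refused whole if a number of a shift passes 4.17 or a number of a turn 0.125, either way. A call with a gripper value outside its range is refused whole. The fingers move at their own pace and stop on an object; FORCE is the grip in N (left out, the last holds). Time passes only in rows, so rows that do not move let the fingers close, or fill a call up. It gives the time, the measured TCP pose, the force, the opening and the grip force at its end, in the units of the state.
- env.observe(): the state, without advancing time (a new reading comes with each control period).
- optics.get_image(name): name is "side" or "top"; returns a dict with "color" (400x640x3 uint8, red, green, blue), "intrinsics" (3x3 intrinsics, pixels), "distortion" ([k1, k2, p1, p2, k3] as OpenCV has them; the pictures are not rectified), "pose" (4x4, takes a point from camera to world coordinates). Camera axes: x right, y up, looking along -z (the intrinsics and any distortion apply to the point x, -y, -z); pixel columns grow to the right and rows downward; lengths in m; the calibration is good to about 2 mm. A picture is of the moment at which its call begins. There is no depth.
- env.close_job(): hands the job in; it is judged then, once.
Trained networks look in a picture, given as the dict that the camera call returned (one of the last four; its "shot" number tells which), for a name from the list of things; names that differ only in an ending like _2 or _b are one class to them, and where a whole thing is asked for, a point or a joint stands for the part that bears it (a point fixed in the world has none). Each returns a list of dicts, best first, with "score" (0 to 1); they miss things now and then, are a little off and sometimes report something else, mostly with a low value. They report only what shows in the picture. A call takes as long as a camera call.
- spotter.look_for(picture, query): "at" ([column, row] as shares, 0 to 1, of the picture: columns of its width, rows of its height, amid what is visible of it).
The state is a dict: "time_s": time; "q": joint angles; "qvel": joint speeds; "joint_efforts": joint torques, N m; "position": TCP position; "tool_rot": TCP orientation; "ft_force": force on the tool from outside, world axes, zero at the start; "wrist_torque": the same for the moment, N m; "grip_width": finger opening in m; "gripper_force": force on a finger pad.
Only numpy, scipy, OpenCV 4.12 (cv2) and the standard library are available. Lean on these libraries where they do the work, as an engineer would, in place of code of your own. Each camera call takes 0.05 s, during which the arm holds its last target. There are 200 camera calls.

## Working session

There is one attempt and no reset: what is moved stays moved. The work goes in short steps, Python scripts to look and compute and a shell command to move; the robot and the scene stay as the last step left them, time stands still between calls to the robot, and variables do not carry over. Pictures are saved under pics/ and viewed, at most 10 in all, crops included, and the job is handed in when it is done.

```bash
mkdir -p pics
cat > h.py <<'E'
import numpy as np, cv2
from rig import env, optics, spotter
def ray(p,px):
    K=np.array(p["intrinsics"]);d=np.array(p["distortion"],float);T=np.array(p["pose"])
    u=cv2.undistortPoints(np.array([[px]],float),K,d)[0,0]
    return T[:3,3],T[:3,:3]@np.array([u[0],-u[1],-1])
def atz(p,px,z):
    o,v=ray(p,px);return o+v*(z-o[2])/v[2]
def proj(p,X):
    K=np.array(p["intrinsics"]);d=np.array(p["distortion"],float);T=np.array(p["pose"])
    c=T[:3,:3].T@(np.array(X)-T[:3,3]);c=np.array([[c[0],-c[1],-c[2]]])
    return cv2.projectPoints(c,np.zeros(3),np.zeros(3),K,d)[0][0,0]
def save(p,n): cv2.imwrite("pics/"+n,p["color"][:,:,::-1])
E
python3 - <<'E'
from h import *
Z=dict(button_top=.055,carriage_mid=.044,rail=.022,lens=.08,bottle=.1,beaker=.05,weight=.035,tape=.019,lens_case=.028)
for c in("top","side"):
    p=optics.get_image(c);save(p,c+"0.png");print(c,np.round(p["pose"],2).tolist())
    for n,z in Z.items():
        for r in spotter.look_for(p,n)[:1]:
            px=[r["at"][0]*640,r["at"][1]*400];print(n,round(r["score"],2),np.round(px),np.round(atz(p,px,z),3))
s=env.observe();print(s["time_s"],s["position"],np.round(s["tool_rot"],3).tolist(),s["ft_force"])
E
```

```text
top [[-0.01, 1.0, -0.06, 0.45], [-1.0, -0.01, -0.0, 0.0], [-0.0, 0.06, 1.0, 1.58], [0.0, 0.0, 0.0, 1.0]]
button_top 0.5 [323. 203.] [ 0.514 -0.037  0.055]
carriage_mid 0.84 [330. 204.] [ 0.51  -0.066  0.044]
rail 0.97 [303. 205.] [0.511 0.041 0.022]
bottle 0.97 [451. 185.] [ 0.579 -0.524  0.1  ]
beaker 0.8 [209. 160.] [0.686 0.411 0.05 ]
weight 0.58 [277. 180.] [0.609 0.145 0.035]
tape 0.5 [208. 161.] [0.688 0.422 0.019]
lens_case 0.71 [450. 235.] [ 0.388 -0.537  0.028]
side [[-0.86, 0.34, -0.38, 0.11], [-0.51, -0.57, 0.64, 0.77], [0.0, 0.75, 0.67, 0.85], [0.0, 0.0, 0.0, 1.0]]
button_top 0.47 [344. 198.] [ 0.499 -0.041  0.055]
carriage_mid 0.69 [348. 195.] [ 0.5   -0.071  0.044]
rail 0.82 [322. 231.] [0.501 0.096 0.022]
lens 0.69 [352. 180.] [ 0.505 -0.113  0.08 ]
bottle 0.95 [380. 122.] [ 0.571 -0.488  0.1  ]
beaker 0.59 [207. 266.] [0.693 0.399 0.05 ]
weight 0.57 [287. 225.] [0.602 0.143 0.035]
tape 0.7 [248. 315.] [0.517 0.444 0.019]
lens_case 0.66 [319. 184.] [ 0.627 -0.09   0.028]
1.0 [ 0.20645888 -0.5097743   0.23135813] [[0.927, 0.375, 0.0], [0.375, -0.927, -0.0], [0.0, 0.0, -1.0]] [ 0.08577911  0.03740967 -0.21399015]
```

View pics/top0.png

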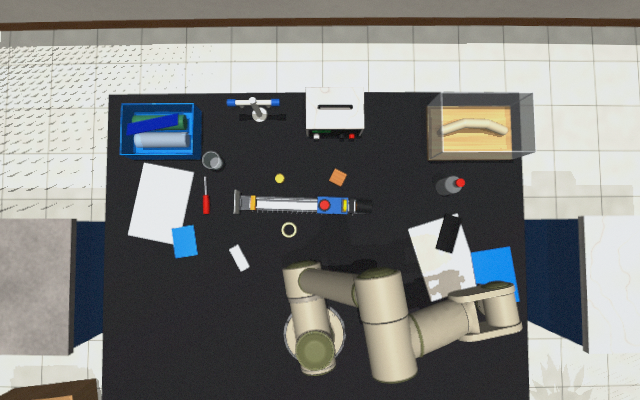

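View pics/side0.png

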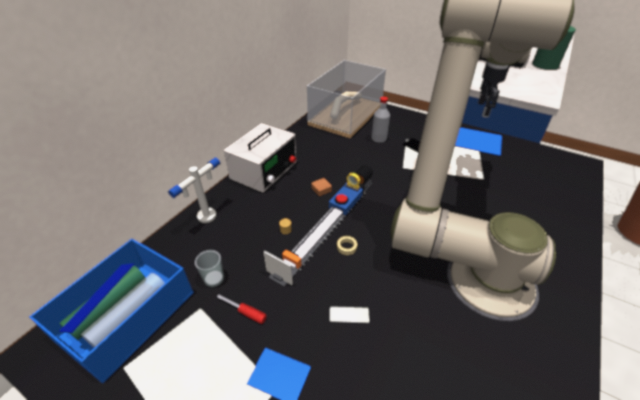

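The top view shows the rail running nearly along world y. The button is near (325,205), the lens (346,206), the orange stop (253,202) and the screen (237,202). In the side view the button is at about (342,198). Next I'll refine these by colour.

Run:
```python
from h import *
def cen(p,lo,hi,box):
    x0,y0,x1,y1=box;h=cv2.cvtColor(p["color"],cv2.COLOR_RGB2HSV)[y0:y1,x0:x1]
    m=cv2.inRange(h,lo,hi)
    ys,xs=np.nonzero(m);return [xs.mean()+x0,ys.mean()+y0],len(xs),(xs.min()+x0,xs.max()+x0,ys.min()+y0,ys.max()+y0)
B={"top":dict(b=(315,195,335,215),o=(246,190,262,212),c=(310,190,350,220),w=(228,185,246,218)),
"side":dict(b=(325,185,355,210),o=(278,245,305,270),c=(320,180,375,220))}
P={}
for c in B:
    p=optics.get_image(c);P[c]=p
    for n,lo,hi,z in(("b",(0,150,90),(7,255,255),.055),("b",(172,120,90),(180,255,255),.055),("o",(9,140,120),(20,255,255),.042),("c",(100,120,80),(125,255,255),.044)):
        try:
            px,k,bb=cen(p,lo,hi,B[c][n]);print(c,n,np.round(px,1),k,bb,np.round(atz(p,px,z),4))
        except Exception as e: print(c,n,'none')
a=P["top"]["color"][180:225,225:385,::-1];a=cv2.resize(a,None,fx=5,fy=5,interpolation=cv2.INTER_CUBIC)
b=P["side"]["color"][165:290,255:385,::-1];b=cv2.resize(b,None,fx=2.9,fy=2.9,interpolation=cv2.INTER_CUBIC)
o=np.zeros((600,800,3),np.uint8);o[:225,:800]=a;o[230:230+b.shape[0],:b.shape[1]]=b[:370];cv2.imwrite("pics/crop.png",o)
```

```text
top b [324.  204.6] 69 (np.int64(320), np.int64(328), np.int64(200), np.int64(209)) [ 0.5092 -0.0415  0.055 ]
top b [320. 202.] 1 (np.int64(320), np.int64(320), np.int64(202), np.int64(202)) [ 0.5193 -0.026   0.055 ]
top o [253.4 202.3] 20 (np.int64(250), np.int64(255), np.int64(195), np.int64(209)) [0.5201 0.2354 0.042 ]
top c [332.2 204.8] 349 (np.int64(317), np.int64(348), np.int64(196), np.int64(214)) [ 0.5086 -0.074   0.044 ]
side b [341.  198.9] 47 (np.int64(337), np.int64(345), np.int64(196), np.int64(202)) [ 0.5052 -0.0329  0.055 ]
side b [341.3 197.3] 23 (np.int64(336), np.int64(346), np.int64(195), np.int64(202)) [ 0.5083 -0.0401  0.055 ]
side o [291.5 257. ] 162 (np.int64(282), np.int64(300), np.int64(250), np.int64(267)) [0.5148 0.2462 0.042 ]
side c [345.6 197.6] 369 (np.int64(329), np.int64(362), np.int64(185), np.int64(213)) [ 0.5007 -0.0576  0.044 ]
```

View pics/crop.png

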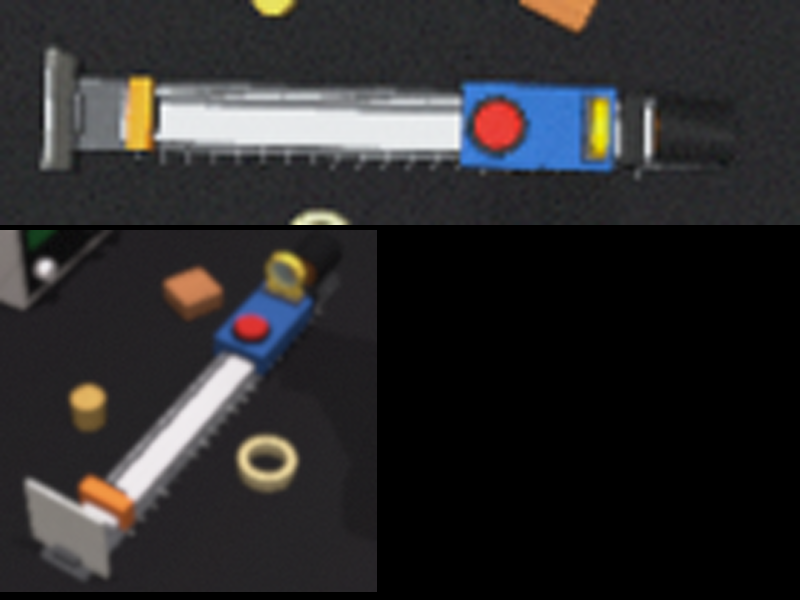

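```bash
python3 -m crank '[0,0,0,0,0.106, 0,0,0,0,0.106, 0,0,0,0,0.106, 0,0,0,0,0.106, 0,1.5,-2.5,0,0, 0,1.5,-2.5,0,0, 0,1.5,-2.5,0,0, 0,1.5,-2.5,0,0]' 30
cat >> h.py <<'E'
RAIL=np.array([.0393,.9992,0])
def todo(t):
    s=env.observe();R=np.array(s["tool_rot"]);print("t",s["time_s"],"pos",np.round(s["position"],4),"y-axis",np.round(R[:,1],3),"F",np.round(s["ft_force"],1),"w",s["grip_width"]);print("cm",np.round(R.T@(np.array(t)-s["position"])*100,2))
E
python3 -c "
from h import *
todo([.509,-.0415,.085])"
```

```text
time_s: 1.77
position: [0.2708, -0.4111, 0.2313]
tool_rot: [[0.999, -0.04, 0.0], [-0.04, -0.999, 0.0], [0.0, -0.0, -1.0]]
ft_force: [1.0, -0.3, -0.4]
grip_width: -0.0001
gripper_force: 0.0
t 1.7667 pos [ 0.2708 -0.4111  0.2313] y-axis [-0.04  -0.999 -0.   ] F [ 1.  -0.3 -0.4] w -0.00010636405727777786
cm [ 22.34 -37.88  14.63]
```

```bash
python3 -m crank '[0,1.9,-3.1,0,0, 0,1.9,-3.1,0,0, 0,1.9,-3.1,0,0, 0,1.9,-3.1,0,0, 0,1.9,-3.1,0,0, 0,1.9,-3.1,0,0, 0,1.9,-3.1,0,0, 0,1.9,-3.1,0,0]'
python3 -m crank '[0,1.8,-3.2,0,0, 0,1.8,-3.2,0,0, 0,1.8,-3.2,0,0, 0,1.7,-3.2,0,0, 0,0,0,3,0, 0,0,0,3,0, 0,0,0,3,0, 0,0,0,3,0]'
python3 -c "
from h import *
todo([.509,-.0415,.085])"
```

```text
time_s: 2.43
position: [0.4326, -0.1687, 0.2315]
tool_rot: [[0.999, -0.039, 0.0], [-0.039, -0.999, -0.0], [0.0, 0.0, -1.0]]
ft_force: [0.6, -0.3, 0.4]
grip_width: 0.0004
gripper_force: 0.0
time_s: 3.1
position: [0.5079, -0.0448, 0.1102]
tool_rot: [[0.999, -0.038, 0.001], [-0.038, -0.999, -0.0], [0.001, 0.0, -1.0]]
ft_force: [0.9, -0.3, 0.2]
grip_width: -0.0001
gripper_force: 0.0
t 3.1 pos [ 0.5079 -0.0448  0.1102] y-axis [-0.038 -0.999  0.   ] F [ 0.9 -0.3  0.2] w -0.00012752026775684076
cm [ 0.09 -0.34  2.52]
```

```bash
python3 -m crank '[0,0.1,-0.3,1,0, 0,0,0,1.2,0, 0,0,0,1,0, 0,0,0,0.8,0, 0,0,0,0.5,0, 0,0,0,0.2,0, 0,0,0,0,0, 0,0,0,0,0]'
python3 - <<'E'
from h import *
todo([.509,-.0415,.055])
s=env.observe()
o=[]
for c,b in(("top",(285,180,365,230)),("side",(300,150,390,230))):
    p=optics.get_image(c);print(c,"tcp px",np.round(proj(p,s["position"]),1),"btn px",np.round(proj(p,[.509,-.0415,.055]),1))
    x0,y0,x1,y1=b;im=cv2.resize(p["color"][y0:y1,x0:x1,::-1],None,fx=5,fy=5,interpolation=cv2.INTER_CUBIC);o.append(cv2.copyMakeBorder(im,0,400-im.shape[0],0,450-im.shape[1],0))
cv2.imwrite("pics/c2.png",cv2.resize(np.hstack(o),(800,356)))
E
```

```text
time_s: 3.77
position: [0.5093, -0.0423, 0.0649]
tool_rot: [[0.999, -0.039, 0.001], [-0.039, -0.999, -0.0], [0.001, 0.0, -1.0]]
ft_force: [-0.0, 1.6, 1.2]
grip_width: -0.0007
gripper_force: 0.0
t 3.7667 pos [ 0.5093 -0.0423  0.0649] y-axis [-0.039 -0.999  0.   ] F [-0.   1.6  1.2] w -0.0006673465608520077
cm [-0.04 -0.08  0.99]
top tcp px [324.3 204.4] btn px [324.  204.6]
side tcp px [341.4 194.6] btn px [341.3 197. ]
```

View pics/c2.png

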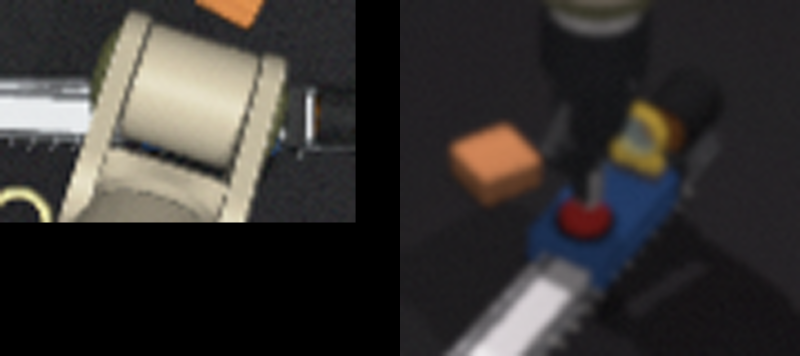

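The right crop (side view) shows the closed fingertips just above the red button, with the lens clear. I'll press now.

```bash
python3 -m crank '[0,0,-0.1,0.5,0, 0,0,0,0.3,0, 0,0,0,0.2,0, 0,0,0,0.1,0, 0,0,0,0.1,0, 0,0,0,0.1,0, 0,0,0,0,0, 0,0,0,0,0]'
```

```text
time_s: 4.53
position: [0.509, -0.0412, 0.0514]
tool_rot: [[0.999, -0.039, -0.0], [-0.039, -0.999, 0.0], [-0.0, -0.0, -1.0]]
ft_force: [-1.0, 1.0, 4.5]
grip_width: -0.0001
gripper_force: 2.5
```

```bash
python3 -m crank '[0,0,0,0.05,0, 0,0,0,0.05,0, 0,0,0,0.05,0, 0,0,0,0,0, 0,0,0,0,0, 0,0,0,0,0, 0,0,0,0,0, 0,0,0,0,0]'
```

```text
time_s: 5.2
position: [0.5089, -0.0413, 0.05]
tool_rot: [[0.999, -0.039, -0.0], [-0.039, -0.999, -0.0], [-0.0, 0.0, -1.0]]
ft_force: [-1.8, 1.1, 6.5]
grip_width: -0.0001
gripper_force: 3.0
```

```bash
python3 -m crank '[0,0,0,0.05,0, 0,0,-0.1,0,0, 0,0,-0.2,0,0, 0,0,-0.4,0,0, 0,0,-0.5,0,0, 0,0,-0.5,0,0, 0,0,-0.3,0,0, 0,0,0,0,0]'
python3 - <<'E'
from h import *
todo([.509,-.0415,.05])
p=optics.get_image("side")
x0,y0,x1,y1=(270,150,380,275);cv2.imwrite("pics/c3.png",cv2.resize(p["color"][y0:y1,x0:x1,::-1],None,fx=4.5,fy=4.5,interpolation=cv2.INTER_CUBIC))
E
```

```text
time_s: 5.87
position: [0.5097, -0.0209, 0.0499]
tool_rot: [[0.999, -0.039, 0.0], [-0.039, -0.999, -0.0], [0.0, 0.0, -1.0]]
ft_force: [-3.3, 1.5, 10.9]
grip_width: -0.0003
gripper_force: 5.5
t 5.8667 pos [ 0.5097 -0.0209  0.0499] y-axis [-0.039 -0.999  0.   ] F [-3.3  1.5 10.9] w -0.00025137010482575127
cm [ 0.01  2.06 -0.  ]
```

View pics/c3.png

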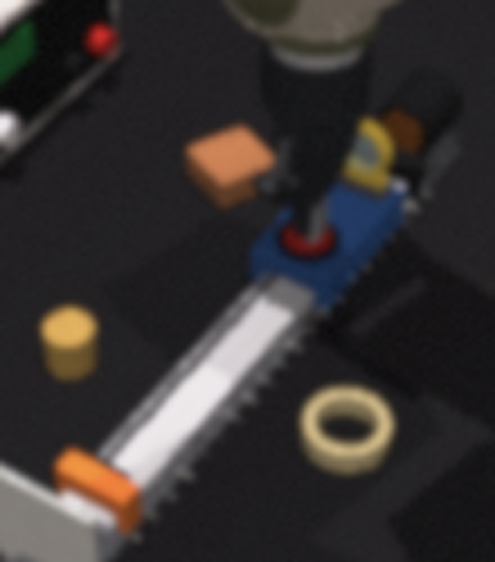

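The side view shows the carriage has moved with the fingertip: there is now a gap to the lamp and the button is still held down. I'll keep sliding.

```bash
python3 -m crank '[0,0,-0.2,0,0, 0,0,-0.4,0,0, 0,0,-0.7,0,0, 0,0,-0.8,0,0, 0,0,-0.8,0,0, 0,0,-0.8,0,0, 0,0,-0.8,0,0, 0,0,-0.8,0,0]'
```

```text
time_s: 6.58
position: [0.5118, 0.0318, 0.05]
tool_rot: [[0.999, -0.039, 0.0], [-0.039, -0.999, -0.001], [0.0, 0.001, -1.0]]
ft_force: [-4.0, -1.1, 10.7]
grip_width: -0.0003
gripper_force: 5.4
```

```bash
python3 -m crank '[0,0,-0.8,0,0, 0,0,-0.8,0,0, 0,0,-0.8,0,0, 0,0,-0.8,0,0, 0,0,-0.8,0,0, 0,0,-0.8,0,0, 0,0,-0.8,0,0, 0,0,-0.8,0,0]'
python3 -m crank '[0,0,-0.8,0,0, 0,0,-0.8,0,0, 0,0,-0.8,0,0, 0,0,-0.8,0,0, 0,0,-0.7,0,0, 0,0,-0.6,0,0, 0,0,-0.4,0,0, 0,0,-0.2,0,0]'
python3 - <<'E'
from h import *
todo([.509+.0094,-.0415+.238,.05])
p=optics.get_image("side")
x0,y0,x1,y1=(250,170,360,295);cv2.imwrite("pics/c4.png",cv2.resize(p["color"][y0:y1,x0:x1,::-1],None,fx=4.5,fy=4.5,interpolation=cv2.INTER_CUBIC))
E
```

```text
time_s: 7.25
position: [0.5143, 0.0958, 0.05]
tool_rot: [[0.999, -0.039, 0.0], [-0.039, -0.999, -0.001], [0.0, 0.001, -1.0]]
ft_force: [-4.6, -0.9, 10.1]
grip_width: -0.0
gripper_force: 5.4
time_s: 7.92
position: [0.5163, 0.147, 0.05]
tool_rot: [[0.999, -0.039, 0.0], [-0.039, -0.999, -0.0], [0.0, 0.0, -1.0]]
ft_force: [-3.1, -0.7, 10.6]
grip_width: -0.0002
gripper_force: 5.4
t 7.9167 pos [0.5163 0.147  0.05  ] y-axis [-0.039 -0.999  0.   ] F [-3.1 -0.7 10.6] w -0.00021869788982234952
cm [ 0.02 -4.95 -0.  ]
```

View pics/c4.png

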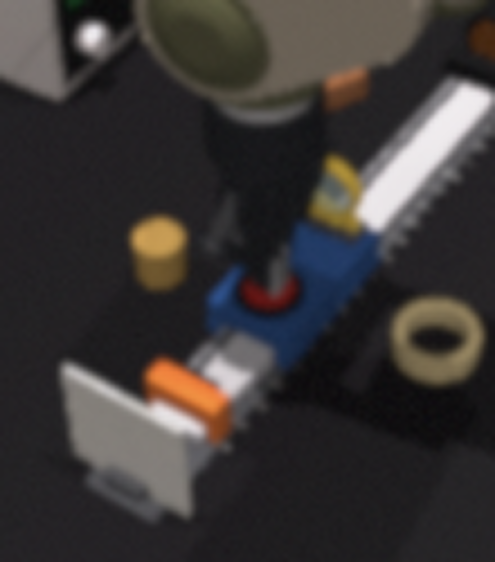

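The carriage is about 5 cm from the orange stop, still following with the button down, and the lens is upright. I'll slow down for the approach.

```bash
python3 -m crank '[0,0,-0.3,0,0, 0,0,-0.6,0,0, 0,0,-0.8,0,0, 0,0,-0.8,0,0, 0,0,-0.7,0,0, 0,0,-0.5,0,0, 0,0,-0.3,0,0, 0,0,-0.2,0,0]'
python3 -m crank '[0,0,-0.1,0,0, 0,0,-0.1,0,0, 0,0,-0.1,0,0, 0,0,-0.1,0,0, 0,0,-0.1,0,0, 0,0,-0.1,0,0, 0,0,0,0,0, 0,0,0,0,0]'
```

```text
time_s: 8.63
position: [0.5179, 0.1889, 0.05]
tool_rot: [[0.999, -0.039, 0.0], [-0.039, -0.999, -0.0], [0.0, 0.0, -1.0]]
ft_force: [-3.6, -1.4, 10.1]
grip_width: -0.0002
gripper_force: 5.2
time_s: 9.3
position: [0.5181, 0.1947, 0.05]
tool_rot: [[0.999, -0.039, 0.0], [-0.039, -0.999, 0.0], [0.0, -0.0, -1.0]]
ft_force: [-3.5, 0.3, 9.9]
grip_width: 0.0
gripper_force: 5.1
```

```bash
python3 -m crank '[0,0,-0.1,0,0, 0,0,-0.1,0,0, 0,0,-0.1,0,0, 0,0,-0.1,0,0, 0,0,0,0,0, 0,0,0,0,0, 0,0,0,0,0, 0,0,0,0,0]'
```

```text
time_s: 9.97
position: [0.5183, 0.1981, 0.05]
tool_rot: [[0.999, -0.039, -0.0], [-0.039, -0.999, -0.001], [-0.0, 0.001, -1.0]]
ft_force: [-4.4, -2.8, 10.7]
grip_width: 0.0002
gripper_force: 5.3
```

```bash
python3 -m crank '[0,0,-0.1,0,0, 0,0,-0.1,0,0, 0,0,0,0,0, 0,0,0,0,0, 0,0,0,0,0, 0,0,0,0,0, 0,0,0,0,0, 0,0,0,0,0]'
python3 - <<'E'
from h import *
todo([.509+.0094,-.0415+.238,.05])
p=optics.get_image("side")
x0,y0,x1,y1=(260,190,340,290);cv2.imwrite("pics/c5.png",cv2.resize(p["color"][y0:y1,x0:x1,::-1],None,fx=6,fy=6,interpolation=cv2.INTER_CUBIC))
E
```

```text
time_s: 10.63
position: [0.5188, 0.1996, 0.05]
tool_rot: [[0.999, -0.039, 0.001], [-0.039, -0.999, -0.002], [0.001, 0.002, -1.0]]
ft_force: [-2.1, -5.6, 9.4]
grip_width: -0.0001
gripper_force: 4.8
t 10.6333 pos [0.5188 0.1996 0.05  ] y-axis [-0.039 -0.999  0.002] F [-2.1 -5.6  9.4] w -8.281357970194229e-05
cm [-0.03  0.31 -0.  ]
```

View pics/c5.png

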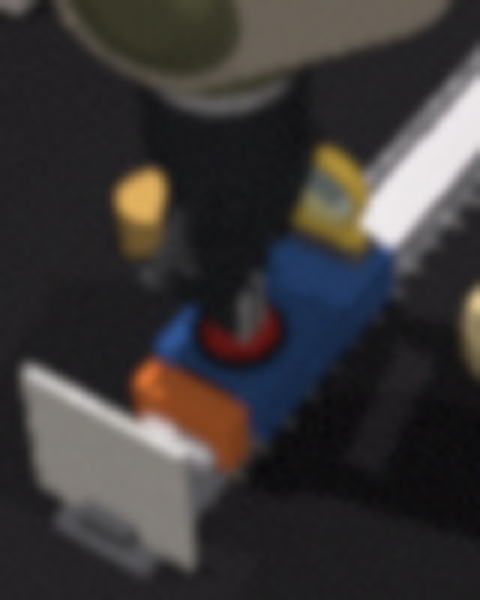

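The carriage front is against the orange stop and the push force has built up to 5.6 N. I'll release straight up.

```bash
python3 -m crank '[0,0,0,-0.1,0, 0,0,0,-0.2,0, 0,0,0,-0.3,0, 0,0,0,-0.4,0, 0,0,0,-0.6,0, 0,0,0,-1,0, 0,0,0,-2,0, 0,0,0,-3,0]'
python3 -m crank '[0,0,0,-3,0, 0,0,0,-3,0, 0,-3,0,-1,0, 0,-3,0,0,0, 0,-3,0,0,0, 0,-3,0,0,0, 0,-3,0,0,0, 0,-3,0,0,0]'
python3 -m crank '[0,0,3,0,0, 0,0,3,0,0, 0,0,3,0,0, 0,0,3,0,0, 0,0,3,0,0, 0,0,3,0,0, 0,0,0,0,0, 0,0,0,0,0]'
python3 - <<'E'
from h import *
todo([.5,.2,.2])
o=[]
for c,(x0,y0,x1,y1) in(("side",(260,190,340,290)),("top",(225,170,305,270))):
    p=optics.get_image(c);o.append(cv2.resize(p["color"][y0:y1,x0:x1,::-1],None,fx=5,fy=5,interpolation=cv2.INTER_CUBIC))
    h=cv2.cvtColor(p["color"],cv2.COLOR_RGB2HSV)[y0:y1,x0:x1];ys,xs=np.nonzero(cv2.inRange(h,(0,150,90),(7,255,255)))
    k=(abs(xs-np.median(xs))<9)&(abs(ys-np.median(ys))<9);px=[xs[k].mean()+x0,ys[k].mean()+y0];print(c,px,k.sum(),atz(p,px,.055))
cv2.imwrite("pics/c6.png",np.hstack(o))
E
```

```text
time_s: 11.35
position: [0.5174, 0.2005, 0.1249]
tool_rot: [[0.999, -0.039, -0.004], [-0.039, -0.999, -0.0], [-0.004, 0.001, -1.0]]
ft_force: [-0.5, 0.5, -0.6]
grip_width: -0.0003
gripper_force: 0.0
time_s: 12.02
position: [0.3371, 0.2077, 0.1959]
tool_rot: [[0.999, -0.039, 0.001], [-0.039, -0.999, 0.0], [0.001, -0.0, -1.0]]
ft_force: [0.1, 0.8, -0.7]
grip_width: 0.0001
gripper_force: 0.0
time_s: 12.68
position: [0.3317, 0.0268, 0.1959]
tool_rot: [[0.999, -0.043, 0.001], [-0.043, -0.999, 0.0], [0.001, -0.0, -1.0]]
ft_force: [-0.1, 0.1, -0.0]
grip_width: -0.0001
gripper_force: 0.0
t 12.6833 pos [0.3317 0.0268 0.1959] y-axis [-0.043 -0.999 -0.   ] F [-0.1  0.1 -0. ] w -5.1078036910535264e-05
cm [ 16.07 -18.02  -0.39]
side [np.float64(299.609756097561), np.float64(244.5609756097561)] 82 [0.51382632 0.20428806 0.055     ]
top [np.float64(262.84507042253523), np.float64(202.54929577464787)] 71 [0.51832959 0.19657731 0.055     ]
```

View pics/c6.png

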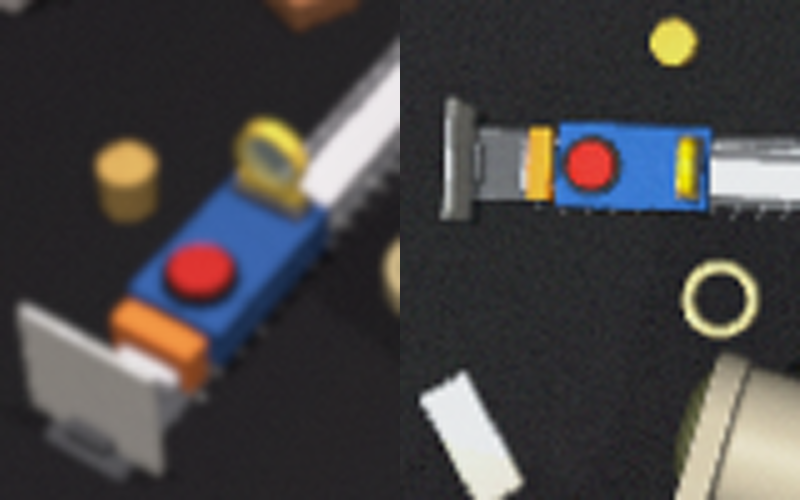

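The carriage sits against the orange stop in both views. The button is up, the lens is upright, the tape and weight are undisturbed, and the arm is clear.

```bash
python3 -c "
from rig import env
print(env.close_job())"
```

```text
the job is handed in; nothing more can be done
None
```

The job is handed in: the blue carriage is against the orange end stop, the lock button has sprung back up, the lens is still upright in its socket, and the arm is clear at 12.7 s; no verdict was returned.

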